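Cover the gas jar with its ground-glass plate

ROBOT

A 6-joint arm with a two-finger parallel gripper is mounted at the origin on the work surface. World frame = base frame: x ahead of the robot, y to its left, z up, the work surface at z = 0. Lengths are in m, angles in degrees, forces in N, time in s.
With the tool pointing down it reaches from about 0.375 to 0.925 m from the base axis. Payload 5.7 kg.
Tool frame: the origin (TCP) lies at the very end of the fingers, on their centre line; the grasp point (between the pads) lies 19 mm behind it (env.grip_depth is the distance from the TCP to the grasp point, in m); z points along the fingers, y is the direction in which the jaws open and shut (so a half turn about z gives the same grasp; the last joint's range is limited). The gripper opens to 88 mm and grips with 3 to 60 N. Pads are 20 mm wide; open, the fingers measure 115 mm over their backs; the gripper's body (75 mm by 178 mm) begins 61 mm behind the grasp point.
Start: joints at [70.296, 20.558, 86.54, -0, 72.909, -6.595], TCP at [0.136, 0.584, 0.223] pointing down, gripper open.
Joint ranges: [-170.27, 170.27], [-57.76, 135], [12.27, 136.19], [-55.21, 235.2], [11.17, 155.16], [-170.74, 170.74]. Speed limits (degrees/s): [136.94, 136.94, 180, 180, 180, 180].

INTERFACE

Orientations are given as [roll, pitch, yaw] about the fixed x, y, z axes, in that order (R = Rz(yaw) Ry(pitch) Rx(roll)).
In Python, from cell import env gives the robot as it stands. The module is installed in compiled form; this text tells all that it offers.
- The arm moves only by the tool play_rows, never from a script. Its argument "plan" is a list that holds one entry, the list of rows, each a list of 7 numbers: the shift along the tool's x, y, z in m, then the turn, a rotation vector about the tool's x, y, z in degrees, then the opening in per cent of the stroke, from 0 (shut) to 100 (fully open). In form: [[[x, y, z, rx, ry, rz, hand], ...]]. A call has 1 to 5 rows; each row is the pose to reach, as a shift and turn from the pose measured when the call began, along the tool's axes at that moment; what a row does not reach only later rows make up. A row lasts 1/10 s, in which the tool goes at most 50 mm and 8.59 degrees, less where a joint would pass 70% of its speed; a pose out of reach is approached as far as the arm can. A call with a gripper value outside its range is refused whole. The fingers move at their own pace and stop on an object; "squeeze" is the grip in N (left out, the last holds). Time passes only in rows, so rows that repeat a pose let the fingers close. It gives the time, the measured TCP pose, the force and the opening at its end, in the units of the state.
- env.state(): the state, without advancing time (a new reading comes with each control period).
- env.grab_frame(name): name is "scene" or "top" or "wrist"; returns a dict with "frame" (384x512x3 uint8, blue, green, red), "depth" (384x512 float32, m along the optical axis (not along the pixel's ray), 0 where there is no reading), "mtx" (3x3 intrinsics, pixels), "xyz" and "attitude" of the camera in the world. Camera axes: x right, y down, z forward; pixel columns grow to the right and rows downward; lengths in m; the calibration is good to about 2 mm. A picture is of the moment at which its call begins.
- env.close_job(): hands the job in, once; it reports no verdict.
The state is a dict: "t": time; "qpos": joint angles; "dq": joint speeds; "joint_efforts": joint torques, N m; "tcp_pos": TCP position; "ee_rot": TCP orientation; "wrist_force": force on the tool from outside, world axes, zero at the start; "wrist_torque": the same for the moment, N m; "gripper_width": opening from 0.0 (shut) to 1.0 (fully open).
Only numpy, scipy, OpenCV 4.12 (cv2) and the standard library are available. Lean on these libraries where they do the work, as an engineer would, in place of code of your own. Each camera call takes 0.05 s, during which the arm holds its last target. There are 200 camera calls.

TASK

Cover the gas jar with its thin ground-glass plate, which lies flat on the prep trolley against the drip tray: press it lightly with the fingers, slide it out over the trolley's open edge until it can be pinched by its two sides, then lift it and lay it gently, flat and centred, on the jar's rim. Glass breaks: never bear down hard on the plate or on the jar. Leave the jar standing where it is, disturb nothing else on the trolley, and let go of the plate.

Things in the scene. Friction and masses are not known exactly. Their poses are not given: they have to be found in the camera images.
- trolley: prep trolley, fixed, before the robot's bench, parked a little askew, within 10 mm of bench height: top 430 (its x) by 860 mm (its y), 25 mm thick, under a grey cushioned mat that gives 1 mm per 20 N. Origin: middle of the mat's upper face; z up; x points away from the robot. A 35 mm high rail along the robot's side and both ends; the far (+x) edge is open, straight, free underneath
- open_edge (a point): middle of the trolley's open far edge, at the height of the top surface; axes as the trolley
- drip_tray: shallow grey plastic tray fixed on the trolley, 100 (x) by 260 (y) by 20 mm high, walls 4 mm; origin: centre of its underside; its front wall is its +x side
- cover_plate: the jar's cover: square of pale greenish ground glass, 66 x 66 x 2 mm, about 22 g, flat on the trolley, one side 1 to 7 mm from the tray's front wall, so no finger fits behind it. Origin: centre of its underside; x, y along its sides, z up. Tips pressed on it with 3 to 8 N drag it along; over 15 N breaks it. Too thin to pick up where it lies; it tips off once its centre is past the edge
- gas_jar: the gas jar: plain straight glass cylinder, the tall slim open vessel, 50 mm outside diameter, 42 mm mouth, 100 mm high, with a foot 64 mm across and 6 mm high; about 0.32 kg, loose, standing on the trolley. Origin: centre of its underside. Laying the plate on it takes 1 or 2 N; over 15 N breaks the glass
- gas_jar_rim (a point): centre of the gas jar's mouth, in the plane of its flat ground rim, 100 mm above the jar's underside
- beaker: bystander: wide low glass beaker, 76 mm diameter, 75 mm high; origin under its centre. Leave it alone
- flask: bystander: small stoppered volumetric flask, 62 mm diameter, 126 mm high; origin under its centre. Leave it alone
- juice_carton: bystander: small gable-top carton, 52 by 52 by 122 mm; origin under its centre. Leave it alone
- screw_band: bystander: metal ring of a jar lid, 62 mm diameter, 14 mm high, lying flat; origin under its centre. Leave it alone
- petri_dish: bystander: flat glass dish, 95 mm diameter, 16 mm high; origin under its centre. Leave it alone
- rubber_bung: bystander in the drip tray: red-brown rubber bung, 36 mm diameter, 28 mm high; origin under its centre. Leave it alone
- reagent_bottle: bystander in the drip tray: small brown bottle with black cap, 38 mm diameter, 55 mm high; origin under its centre. Leave it alone

How it is judged (in metres and radians):
On the way, in this order (a step that is already met when the one before it is completed fails the run):
1. the plate lies flat on the trolley top with at least 15 mm of it out over the open edge (x of cover_plate in the frame of open_edge above -0.018 m and angle between cover_plate's own z axis and vertical below 0.06 rad and z of cover_plate in the frame of open_edge between -0.003 and 0.003 m), for 0.2 s.
2. the plate is pinched and lifted clear of the trolley (z of cover_plate in the frame of open_edge above 0.04 m and contact force between cover_plate and the fingers above 0.5 N), for 0.2 s.
At the end, for the whole second after the job is handed in: the plate lies flat on the gas jar's rim (within 3 mm in height and 0.05 rad), its centre within 8 mm of the centre of the mouth; the jar stands upright within 20 mm of where it stood; plate and jar are at rest and the robot has let go (horizontal distance between cover_plate and gas_jar_rim below 0.008 m and z of cover_plate in the frame of gas_jar_rim between -0.003 and 0.003 m and angle between the z axis of cover_plate and the z axis of gas_jar, either way round below 0.05 rad and angle between gas_jar's own z axis and vertical below 0.03 rad and distance of gas_jar from where it was at the start of the episode below 0.02 m and linear speed of each of cover_plate, gas_jar below 0.01 m/s); the robot touches nothing.
It fails at once if the plate is pressed on the trolley top with more than 15 N (contact force between cover_plate and trolley above 15 N).
It fails at once if the plate is borne down on the jar with more than 15 N (contact force between cover_plate and gas_jar above 15 N).
It fails at once if the plate is let go of more than 8 mm above the jar's rim, to drop on it (horizontal distance between cover_plate and gas_jar_rim below 0.05 m and z of cover_plate in the frame of gas_jar_rim above 0.008 m and contact force between cover_plate and the fingers below 0.05 N).
It fails at once if the jar is tipped by more than 0.15 rad (angle between gas_jar's own z axis and vertical above 0.15 rad).
It fails at once if another thing on the trolley is moved by more than 15 mm (distance of any of beaker, flask, juice_carton, screw_band, petri_dish, rubber_bung, reagent_bottle from where it was at the start of the episode above 0.015 m).
It also fails if it takes over 72 s, if anything falls off the work surface, if the arm or the gripper's body presses on something with over 40 N, if the wrist force passes 120 N, or if a joint passes its speed limit or range.

## Working session

There is one attempt and no reset: what is moved stays moved. The work goes in short steps, Python scripts to look and compute and a tool call to move; the robot and the scene stay as the last step left them, time stands still between calls to the robot, and variables do not carry over. Pictures are saved under pics/ and viewed, about 8 in all and at most 12, crops included, and the job is handed in when it is done.

Besides the shell and the picture viewer there is one more tool, called as name(argument=value, ...) on one line, values as JSON. play_rows: Moves the arm, as the interface text tells. Its arguments: {"type":"object","properties":{"plan":{"type":"array"},"squeeze":{"type":"number"}},"required":["plan"]}

```bash
mkdir -p pics; cat > h.py <<'E'
import numpy as np, cv2
from scipy.spatial.transform import Rotation as R
from cell import env
def pts(f):
    d=f["depth"];K=np.array(f["mtx"]);v,u=np.indices(d.shape)
    P=np.stack([(u-K[0,2])/K[0,0]*d,(v-K[1,2])/K[1,1]*d,d],-1)
    return P@rot(f["attitude"]).T+np.array(f["xyz"])
def rot(a):
    a=np.array(a,float)
    return a if a.shape==(3,3) else R.from_euler('xyz',a,degrees=True).as_matrix()
def ray(f,u,v,z):
    K=np.array(f["mtx"]);r=rot(f["attitude"])@np.array([(u-K[0,2])/K[0,0],(v-K[1,2])/K[1,1],1])
    o=np.array(f["xyz"]);return o+r*(z-o[2])/r[2]
def proj(f,p):
    K=np.array(f["mtx"]);c=rot(f["attitude"]).T@(np.array(p)-np.array(f["xyz"]));c=K@c;return c[:2]/c[2]
E
python3 - <<'E'
from h import *
print(env.state())
ims=[]
for n in("top","scene","wrist"):
    f=env.grab_frame(n);np.savez(n+".npz",**{k:np.array(v) for k,v in f.items()})
    print(n,f["mtx"],f["xyz"],f["attitude"]);ims.append(f["frame"])
cv2.imwrite("pics/top.png",cv2.resize(ims[0],(800,600),interpolation=cv2.INTER_CUBIC))
cv2.imwrite("pics/sw.png",cv2.resize(np.hstack(ims[1:]),(800,300)))
E
```

```text
{'t': 0.0, 'qpos': array([ 7.02966607e+01,  2.05979452e+01,  8.65991733e+01, -6.86976789e-04,
        7.29081790e+01, -6.59446404e+00]), 'dq': array([ 0.17121619, -0.02762694, -0.00244811, -0.09881452,  0.12675168,
       -0.02816375]), 'joint_efforts': array([-1.45311118e-03, -5.15374517e+01, -2.70731395e+01,  6.71369629e-02,
        3.50753381e-02, -1.21183944e-04]), 'tcp_pos': array([0.13585413, 0.58370324, 0.22180826]), 'ee_rot': array([-1.79895324e+02, -1.14405575e-02,  1.66891317e+02]), 'wrist_force': array([ 0.14243703, -0.03693566, -0.15420706]), 'wrist_torque': array([-0.00402919,  0.01363689, -0.00608792]), 'gripper_width': 0.995088720113981}
top [[362.02622932   0.         250.41991234]
 [  0.         362.02622932 190.59333047]
 [  0.           0.           1.        ]] [0.3975431  0.01330528 1.2194691 ] [-175.36176796   -0.41415459  -90.79093604]
scene [[427.16974003   0.         253.91607382]
 [  0.         427.16974003 185.73599929]
 [  0.           0.           1.        ]] [0.87827729 0.6375109  0.79529776] [-133.97338342   -0.97153108  150.50514971]
wrist [[267.42622968   0.         253.5112197 ]
 [  0.         267.42622968 190.47171419]
 [  0.           0.           1.        ]] [0.05936155 0.60232491 0.38436341] [1.63779857e+02 1.02472987e-01 7.69176210e+01]
```

View pics/top.png

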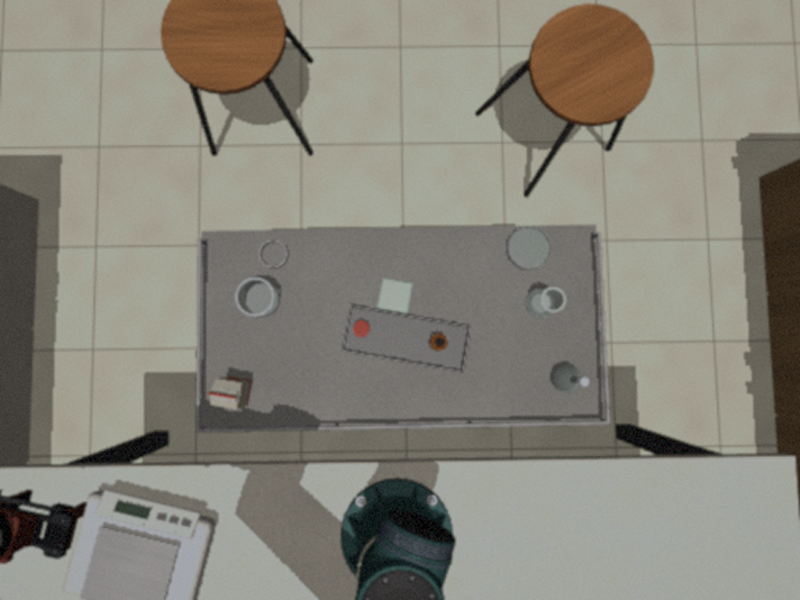

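View pics/sw.png

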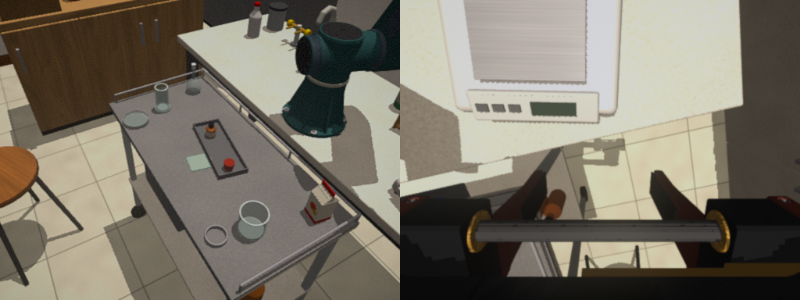

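```bash
python3 - <<'E'
from h import *
f=dict(np.load("top.npz"));P=pts(f)
s=1/1.5625
# plane fit of mat
m=np.zeros(P.shape[:2],bool);m[150:265,135:380]=1
Q=P[m];Q=Q[np.abs(Q[:,2]-np.median(Q[:,2]))<.004]
A=np.c_[Q[:,:2],np.ones(len(Q))];c=np.linalg.lstsq(A,Q[:,2],rcond=None)[0];print("plane",c,np.median(Q[:,2]))
z=np.median(Q[:,2])
# edge by depth
e=[]
for u in range(140,375,6):
    col=P[:,u,2]; v=np.where(np.abs(col[130:170]-z)<.02)[0]
    if len(v): e.append(P[130+v[0],u])
e=np.array(e);k=np.polyfit(e[:,1],e[:,0],1);print("edge x=",k,np.std(e[:,0]-np.polyval(k,e[:,1])),"ang",np.degrees(np.arctan(k[0])))
for n,u,v,h in [("plate c",395,295,.002),("jar rim",553,299,.1),("jar foot",540,300,.006),("petri",528,248,.016),("band",273,254,.014),("beaker",257,297,.04),("flask",563,377,.05),("edgeL",200,233,0),("edgeR",597,226,0)]:
    print(n,ray(f,u*s,v*s,z+h))
img=cv2.resize(f["frame"][140:270,200:400],None,fx=4,fy=4,interpolation=cv2.INTER_CUBIC);cv2.imwrite("pics/topc.png",img)
d=P[...,2]-z
ys,xs=np.where((d[170:215,330:370]>.08));print("rim px by depth",len(ys),ys.mean()+170,xs.mean()+330, P[170:215,330:370][ys,xs].mean(0))
E
```

```text
plane [-0.00070636  0.00013359  0.00402839] 0.0036492768552484067
edge x= [-0.0043528   0.64903027] 0.0011220387320690483 ang -0.2493955055405519
plate c [ 0.50184081 -0.00492058  0.00564928]
jar rim [ 0.48133015 -0.31662606  0.10364928]
jar foot [ 0.48660405 -0.3163441   0.00964928]
petri [ 0.59815354 -0.29173636  0.01964928]
band [0.59238535 0.25529893 0.01764928]
beaker [0.49818424 0.28304787 0.04364928]
flask [ 0.32455539 -0.346015    0.05364928]
edgeL [0.6426998  0.41651706 0.00364928]
edgeR [ 0.6474826  -0.44843126  0.00364928]
rim px by depth 123 191.3658536585366 352.650406504065 [ 0.47821167 -0.30214491  0.14437749]
```

View pics/topc.png

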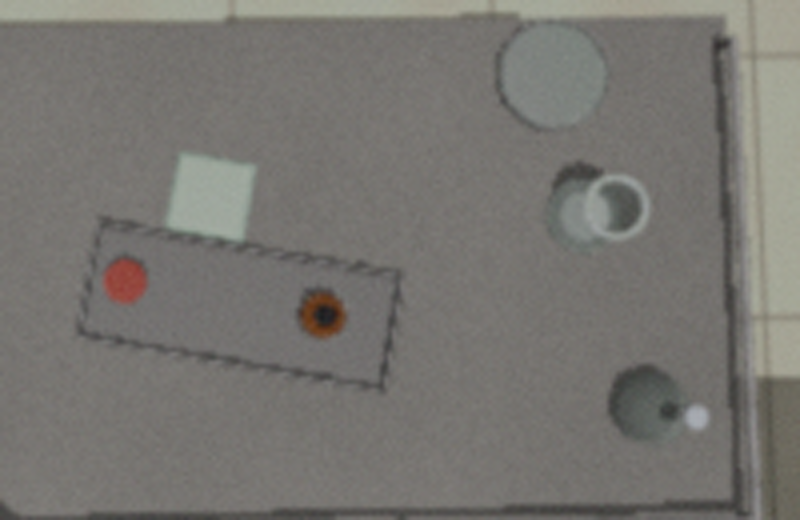

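```bash
cat >> h.py <<'E'
def go(p,yaw):
    s=env.state();Rt=rot(s["ee_rot"]);T=R.from_euler('xyz',[180,0,yaw],degrees=True).as_matrix()
    print("shift",np.round(Rt.T@(np.array(p)-s["tcp_pos"]),4),"turn",np.round(R.from_matrix(Rt.T@T).as_rotvec(degrees=True),2),"F",np.round(s["wrist_force"],2),"t",s["t"])
E
python3 - <<'E'
from h import *
f=dict(np.load("top.npz"));o=np.array([200,140])
z=.0037
C=[ray(f,*(o+np.array(c)/4),z+.002) for c in [(180,152),(256,165),(243,241),(166,229)]];C=np.array(C)
print(C[:,:2],C.mean(0),[np.degrees(np.arctan2(*(C[a]-C[b])[:2])) for a,b in((0,1),(3,2))],np.linalg.norm(np.roll(C,1,0)-C,axis=1))
print("rim",ray(f,*(o+np.array((616,207))/4),z+.1),"base",ray(f,*(o+np.array((582,209))/4),z+.0))
print([ray(f,*(o+np.array(c)/4),z) for c in((20,22),(720,17))])
go([.495,-.003,.08],170)
E
```

```text
[[ 0.53874196  0.02086484]
 [ 0.52688695 -0.04304969]
 [ 0.46290631 -0.03105646]
 [ 0.4738581   0.0334357 ]] [ 0.50059833 -0.0049514   0.0057    ] [np.float64(10.507934086059597), np.float64(9.637792138460279)] [0.0660904  0.06500467 0.065095   0.06541545]
rim [ 0.48011162 -0.31681459  0.1037    ] base [ 0.48620066 -0.31759737  0.0037    ]
[array([0.65192636, 0.15547937, 0.0037    ]), array([ 0.64890862, -0.44135135,  0.0037    ])]
shift [-0.4828 -0.4899  0.1426] turn [-0.08 -0.01 -3.11] F [ 0.5   0.09 -0.92] t 0.15
```

play_rows(plan=[[[-0.483, -0.49, 0.04, -0.08, 0, -3.1, 32], [-0.483, -0.49, 0.04, -0.08, 0, -3.1, 32], [-0.483, -0.49, 0.04, -0.08, 0, -3.1, 32], [-0.483, -0.49, 0.04, -0.08, 0, -3.1, 32], [-0.483, -0.49, 0.04, -0.08, 0, -3.1, 32]]])

```text
t: 0.65
tcp_pos: [0.2667, 0.3696, 0.2079]
ee_rot: [-180.0, -0.0, 170.0]
wrist_force: [2.0, 0.2, 0.4]
gripper_width: 0.585
```

```bash
python3 -c "
from h import *
go([.495,-.003,.08],170)"
```

```text
shift [-0.2893 -0.3275  0.1279] turn [-0.01 -0.    0.03] F [1.99 0.21 0.35] t 0.65
```

play_rows(plan=[[[-0.289, -0.3275, 0.03, 0, 0, 0, 32], [-0.289, -0.3275, 0.03, 0, 0, 0, 32], [-0.289, -0.3275, 0.03, 0, 0, 0, 32], [-0.289, -0.3275, 0.03, 0, 0, 0, 32], [-0.289, -0.3275, 0.03, 0, 0, 0, 32]]])

```text
t: 1.15
tcp_pos: [0.3968, 0.1566, 0.1909]
ee_rot: [180.0, 0.0, 170.0]
wrist_force: [-0.1, 1.3, 0.0]
gripper_width: 0.32
```

play_rows(plan=[[[0, 0, 0, 0, 0, 0, 32]]])

```text
t: 1.25
tcp_pos: [0.3999, 0.1522, 0.1908]
ee_rot: [-179.9, 0.1, 169.7]
wrist_force: [-0.4, 0.9, 0.7]
gripper_width: 0.322
```

```bash
python3 -c "
from h import *
go([.495,-.003,.06],170)"
```

```text
shift [-0.1211 -0.1355  0.1313] turn [-0.06  0.13 -0.33] F [-0.41  0.89  0.74] t 1.25
```

play_rows(plan=[[[-0.121, -0.1355, 0.06, 0, 0.1, -0.3, 32], [-0.121, -0.1355, 0.1, 0, 0.1, -0.3, 32], [-0.121, -0.1355, 0.131, 0, 0.1, -0.3, 32], [-0.121, -0.1355, 0.131, 0, 0.1, -0.3, 32], [-0.121, -0.1355, 0.131, 0, 0.1, -0.3, 32]]])

```text
t: 1.75
tcp_pos: [0.4952, -0.0042, 0.0582]
ee_rot: [-179.9, -0.0, 169.9]
wrist_force: [-0.6, 0.2, -0.7]
gripper_width: 0.32
```

```bash
python3 - <<'E'
from h import *
go([.495,-.003,.02],170)
f=env.grab_frame("wrist");np.savez("w1.npz",**{k:np.array(v) for k,v in f.items()})
cv2.imwrite("pics/w1.png",cv2.resize(f["frame"],(800,600),interpolation=cv2.INTER_CUBIC))
print(f["xyz"],f["attitude"])
E
```

```text
shift [0.0004 0.0012 0.0382] turn [-0.06 -0.03 -0.08] F [-0.56  0.19 -0.73] t 1.75
[0.41794442 0.01026829 0.22071304] [1.63804691e+02 7.13030543e-02 7.99462722e+01]
```

View pics/w1.png

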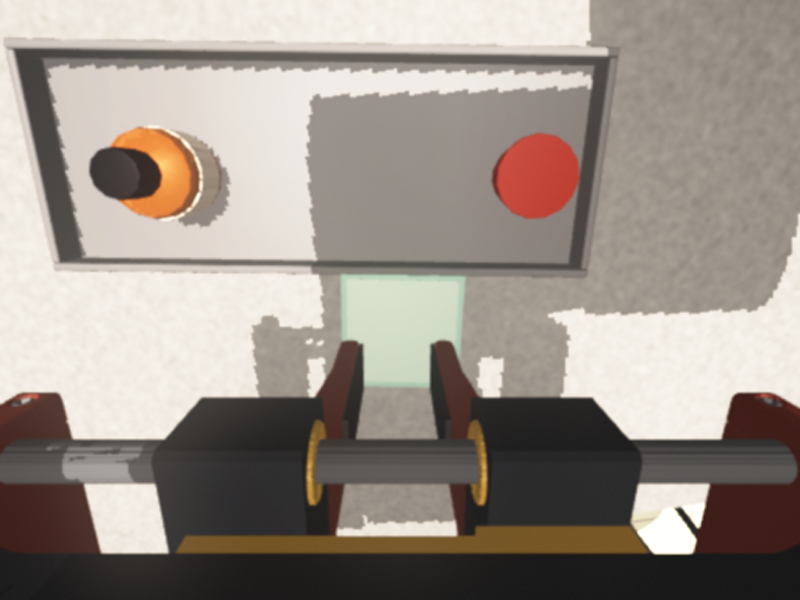

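```bash
python3 - <<'E'
from h import *
f=dict(np.load("w1.npz"));s=1/1.5625
for c in[(342,277),(464,277),(400,387),(403,332)]:print(c,ray(f,c[0]*s,c[1]*s,.0057))
g=rot([180,0,170])
for c in[(342,277),(464,277),(400,387)]:print(g.T@(ray(f,c[0]*s,c[1]*s,.0057)-env.state()["tcp_pos"]))
P=pts(f);print(P[int(330*s)-5:int(330*s)+5,int(400*s)-8:int(400*s)+8,2].mean(),P[int(240*s),int(200*s)])
E
```

```text
(342, 277) [ 0.4632398  -0.02706956  0.0057    ]
(464, 277) [0.47447133 0.03638939 0.0057    ]
(400, 387) [ 0.53213667 -0.00799271  0.0057    ]
(403, 332) [ 0.49940069 -0.00060471  0.0057    ]
[ 0.02878272 -0.02637225  0.05039666]
[0.02874136 0.03807295 0.05039666]
[-0.03575479  0.00437859  0.05039666]
0.005924123375530438 [ 0.4308759  -0.09504737  0.0054001 ]
```

play_rows(plan=[[[0, 0.003, 0.02, 0, 0, 0, 24], [0, 0.003, 0.038, 0, 0, 0, 24], [0, 0.003, 0.046, 0, 0, 0, 24], [0, 0.003, 0.047, 0, 0, 0, 24], [0, 0.003, 0.047, 0, 0, 0, 24]]])

```text
t: 2.3
tcp_pos: [0.4967, -0.0026, 0.0096]
ee_rot: [-179.9, -0.1, 169.9]
wrist_force: [-0.0, 0.1, -0.4]
gripper_width: 0.24
```

play_rows(plan=[[[0, 0, 0.001, 0, 0, 0, 24], [0, 0, 0.002, 0, 0, 0, 24], [0, 0, 0.002, 0, 0, 0, 24], [0, 0, 0.002, 0, 0, 0, 24], [0, 0, 0.002, 0, 0, 0, 24]]])

```text
t: 2.8
tcp_pos: [0.4967, -0.0027, 0.0078]
ee_rot: [-179.9, -0.1, 169.9]
wrist_force: [-1.0, 0.7, -0.4]
gripper_width: 0.241
```

play_rows(plan=[[[0, 0, 0.0005, 0, 0, 0, 24], [0, 0, 0.001, 0, 0, 0, 24], [0, 0, 0.001, 0, 0, 0, 24], [0, 0, 0.001, 0, 0, 0, 24]]])

```text
t: 3.2
tcp_pos: [0.4967, -0.0027, 0.0067]
ee_rot: [-179.9, -0.1, 169.9]
wrist_force: [0.2, -0.0, 0.3]
gripper_width: 0.239
```

play_rows(plan=[[[0, 0, 0.0005, 0, 0, 0, 24], [0, 0, 0.0007, 0, 0, 0, 24], [0, 0, 0.0007, 0, 0, 0, 24], [0, 0, 0.0007, 0, 0, 0, 24]]])

```text
t: 3.6
tcp_pos: [0.4967, -0.0027, 0.006]
ee_rot: [-179.9, -0.1, 169.9]
wrist_force: [-0.2, 0.8, -0.2]
gripper_width: 0.24
```

play_rows(plan=[[[0, 0, 0.0003, 0, 0, 0, 24], [0, 0, 0.0005, 0, 0, 0, 24], [0, 0, 0.0005, 0, 0, 0, 24]]])

```text
t: 3.9
tcp_pos: [0.4967, -0.0027, 0.0055]
ee_rot: [-179.9, -0.1, 169.9]
wrist_force: [0.3, 0.5, 0.4]
gripper_width: 0.238
```

play_rows(plan=[[[0, 0, 0.0003, 0, 0, 0, 24], [0, 0, 0.0003, 0, 0, 0, 24], [0, 0, 0.0003, 0, 0, 0, 24]]])

```text
t: 4.2
tcp_pos: [0.4967, -0.0027, 0.0051]
ee_rot: [-179.9, -0.1, 169.9]
wrist_force: [0.3, 0.1, 0.5]
gripper_width: 0.241
```

play_rows(plan=[[[0, 0, 0.0002, 0, 0, 0, 24], [0, 0, 0.0002, 0, 0, 0, 24], [0, 0, 0.0002, 0, 0, 0, 24]]])

```text
t: 4.5
tcp_pos: [0.4967, -0.0027, 0.005]
ee_rot: [-179.9, -0.1, 169.9]
wrist_force: [-0.1, -0.3, -0.7]
gripper_width: 0.242
```

play_rows(plan=[[[0, 0, 0.0003, 0, 0, 0, 24], [0, 0, 0.0003, 0, 0, 0, 24], [0, 0, 0.0003, 0, 0, 0, 24]]])

```text
t: 4.8
tcp_pos: [0.4966, -0.0027, 0.0046]
ee_rot: [-179.9, -0.1, 169.9]
wrist_force: [0.1, -0.6, -0.3]
gripper_width: 0.239
```

play_rows(plan=[[[0, 0, 0.0003, 0, 0, 0, 24], [0, 0, 0.0003, 0, 0, 0, 24], [0, 0, 0.0003, 0, 0, 0, 24]]])

```text
t: 5.1
tcp_pos: [0.4967, -0.0027, 0.0044]
ee_rot: [-179.9, -0.1, 169.9]
wrist_force: [0.7, 0.3, 0.7]
gripper_width: 0.24
```

play_rows(plan=[[[0, 0, 0.0003, 0, 0, 0, 24], [0, 0, 0.0003, 0, 0, 0, 24], [0, 0, 0.0003, 0, 0, 0, 24]]])

```text
t: 5.4
tcp_pos: [0.4967, -0.0027, 0.0042]
ee_rot: [-179.9, -0.1, 169.9]
wrist_force: [-0.7, -0.3, 4.7]
gripper_width: 0.239
```

play_rows(plan=[[[0, 0, 0.0003, 0, 0, 0, 24], [0, 0, 0.0003, 0, 0, 0, 24], [0, 0, 0.0003, 0, 0, 0, 24]]])

```text
t: 5.7
tcp_pos: [0.4967, -0.0027, 0.0041]
ee_rot: [-179.9, -0.1, 169.9]
wrist_force: [-1.1, 0.4, 6.4]
gripper_width: 0.239
```

play_rows(plan=[[[-0.003, 0.0005, 0.0003, 0, 0, 0, 24], [-0.01, 0.0017, 0.0003, 0, 0, -1, 24], [-0.018, 0.0031, 0.0003, 0, 0, -2, 24], [-0.026, 0.0045, 0.0003, 0, 0, -3, 24], [-0.03, 0.0052, 0.0003, 0, 0, -3.3, 24]]])

```text
t: 6.2
tcp_pos: [0.5273, -0.0028, 0.0041]
ee_rot: [-179.9, -0.1, 173.3]
wrist_force: [-3.1, 0.1, 7.7]
gripper_width: 0.24
```

```bash
python3 - <<'E'
from h import *
go([.62,-.003,.004],180)
f=env.grab_frame("wrist")
np.savez("w2.npz",**{k:np.array(v) for k,v in f.items()})
cv2.imwrite("pics/w2.png",cv2.resize(f["frame"],(800,600),interpolation=cv2.INTER_CUBIC))
E
```

```text
shift [-0.092   0.0107 -0.0001] turn [-0.11 -0.09 -6.74] F [-3.12  0.08  7.69] t 6.2
```

View pics/w2.png

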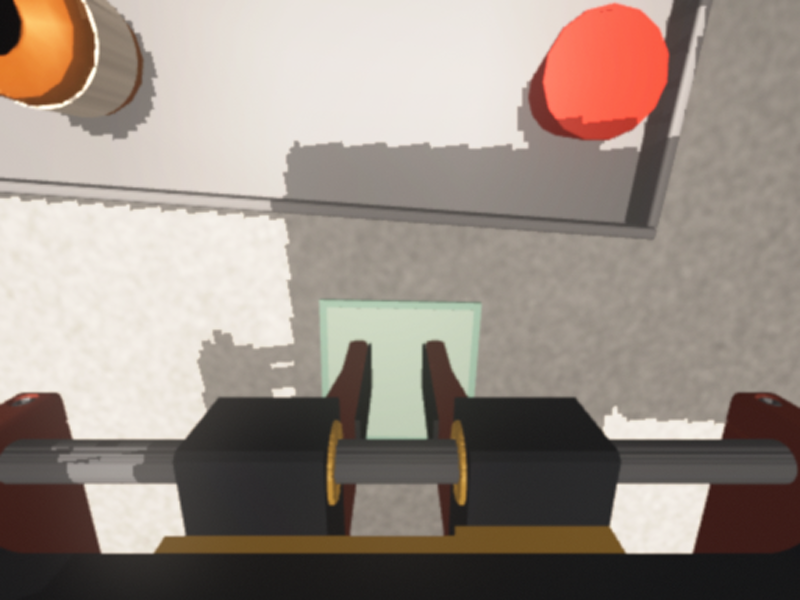

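play_rows(plan=[[[-0.008, 0.0009, 0.0002, 0, 0, -0.8, 24], [-0.017, 0.002, 0.0002, 0, 0, -1.7, 24], [-0.026, 0.003, 0.0002, 0, 0, -2.6, 24], [-0.035, 0.004, 0.0002, 0, 0, -3.5, 24], [-0.04, 0.0047, 0.0002, 0, 0, -4, 24]]])

```text
t: 6.75
tcp_pos: [0.5686, -0.003, 0.0041]
ee_rot: [-179.9, -0.1, 177.3]
wrist_force: [-2.4, -0.7, 6.6]
gripper_width: 0.24
```

```bash
python3 - <<'E'
from h import *
f=dict(np.load("w2.npz"));s=1/1.5625
print([rot([180,0,173.3]).T@(ray(f,u*s,v*s,.0043)-np.array([.5273,-.0028,.0041])) for u,v in((320,301),(480,304),(395,438))])
go([.61,-.003,.004],180)
E
```

```text
[array([ 0.02997137, -0.03019933, -0.0002    ]), array([ 0.0287284 ,  0.03473104, -0.0002    ]), array([-0.03406768,  0.0001575 , -0.0002    ])]
shift [-0.0413  0.0019  0.0001] turn [-0.11 -0.05 -2.7 ] F [-2.44 -0.73  6.58] t 6.75
```

play_rows(plan=[[[-0.007, 0.0003, 0.0002, 0, 0, -0.8, 24], [-0.015, 0.0007, 0.0002, 0, 0, -1.7, 24], [-0.023, 0.0011, 0.0002, 0, 0, -2.6, 24], [-0.03, 0.0014, 0.0002, 0, 0, -3.5, 24], [-0.033, 0.0015, 0.0002, 0, 0, -3.5, 24]]])

```text
t: 7.25
tcp_pos: [0.6021, -0.003, 0.0042]
ee_rot: [-179.9, -0.1, -179.2]
wrist_force: [-2.3, -0.1, 6.1]
gripper_width: 0.241
```

play_rows(plan=[[[-0.007, 0, 0.0002, 0, 0, 0, 24], [-0.015, 0, 0.0002, 0, 0, 0, 24], [-0.023, 0, 0.0002, 0, 0, 0, 24], [-0.028, 0, 0.0002, 0, 0, 0, 24], [-0.03, 0, 0.0002, 0, 0, 0, 24]]])

```text
t: 7.75
tcp_pos: [0.6324, -0.0026, 0.0042]
ee_rot: [-179.9, -0.1, -179.2]
wrist_force: [-2.5, -0.3, 7.0]
gripper_width: 0.241
```

```bash
python3 - <<'E'
from h import *
go([.632,-.003,.004],180)
f=env.grab_frame("wrist");g=env.grab_frame("top")
np.savez("w3.npz",**{k:np.array(v) for k,v in f.items()});np.savez("t3.npz",**{k:np.array(v) for k,v in g.items()})
a=cv2.resize(f["frame"],(400,300));b=cv2.resize(g["frame"][110:215,190:330],(400,300),interpolation=cv2.INTER_CUBIC)
cv2.imwrite("pics/w3.png",np.hstack([a,b]))
E
```

```text
shift [ 0.0004 -0.0004  0.0002] turn [-0.12 -0.06  0.83] F [-2.51 -0.34  7.  ] t 7.75
```

View pics/w3.png

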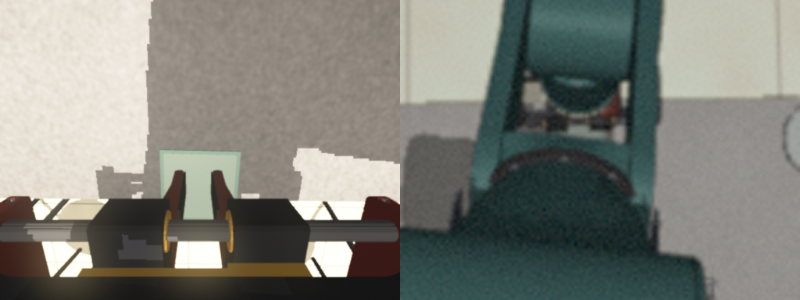

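```bash
python3 - <<'E'
from h import *
f=dict(np.load("w3.npz"))
cv2.imwrite("pics/w3c.png",cv2.resize(f["frame"][180:300,100:400],None,fx=2.6,fy=4,interpolation=cv2.INTER_CUBIC))
E
```

```text
(no output)
```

View pics/w3c.png

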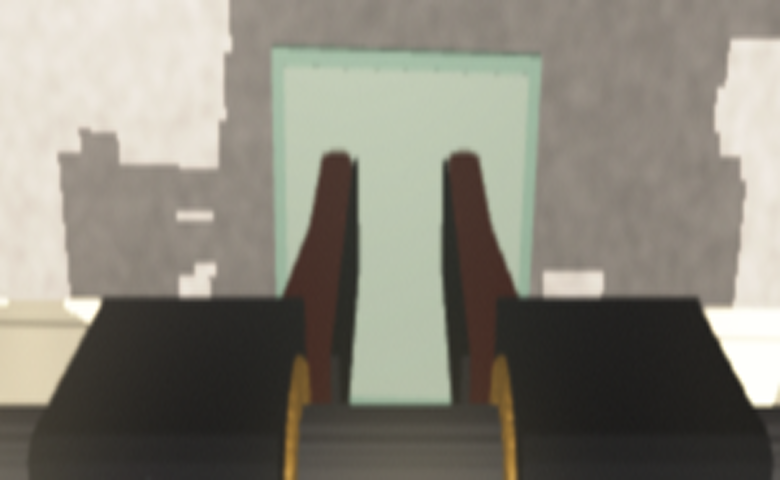

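```bash
python3 - <<'E'
from h import *
f=dict(np.load("w3.npz"))
Rt=rot([180,0,-179.2]).T
for n,u,v,z in(("rl",273,47,.0043),("rr",541,55,.0043),("front",400,404,.0043),("edgeL",40,300,.0023),("edgeR",720,306,.0023)):
    p=ray(f,100+u/2.6,180+v/4,z);print(n,p,Rt@(p-np.array([.6324,-.0026,.0042])))
E
```

```text
rl [ 0.60233199 -0.03285226  0.0043    ] [ 0.03048747 -0.0298295  -0.0001    ]
rr [0.60264134 0.03248946 0.0043    ] [ 2.92658353e-02  3.55015312e-02 -1.00000000e-04]
front [ 0.66707709 -0.00092498  0.0043    ] [-3.46970921e-02  1.19069252e-03 -1.00000000e-04]
edgeL [ 0.64935069 -0.09660325  0.0023    ] [-0.01563655 -0.09423076  0.0019    ]
edgeR [0.64761135 0.08353925 0.0023    ] [-0.01641255  0.08591847  0.0019    ]
```

play_rows(plan=[[[-0.002, 0, 0.0002, 0, 0, 0, 24], [-0.004, 0, 0.0002, 0, 0, 0, 24], [-0.0045, 0, 0.0002, 0, 0, 0, 24], [-0.0045, 0, 0.0002, 0, 0, 0, 24], [-0.0045, 0, 0.0001, 0, 0, 0, 24]]])

```text
t: 8.35
tcp_pos: [0.6369, -0.0026, 0.0043]
ee_rot: [-179.9, -0.0, -179.2]
wrist_force: [-1.0, -0.2, 3.9]
gripper_width: 0.239
```

play_rows(plan=[[[0, 0, 0, 0, 0, 0, 24], [0, 0, -0.003, 0, 0, 0, 24], [0, 0, -0.015, 0, 0, 0, 24], [0, 0, -0.04, 0, 0, 0, 50], [0, 0, -0.05, 0, 0, 0, 100]]])

```text
t: 8.85
tcp_pos: [0.6384, -0.0026, 0.0566]
ee_rot: [-179.9, 0.1, -179.2]
wrist_force: [1.0, -0.6, 0.4]
gripper_width: 0.38
```

play_rows(plan=[[[0, 0, 0, 0, 0, 0, 100], [0, 0, 0, 0, 0, 0, 100], [0, 0, 0, 0, 0, 0, 100]]])

```text
t: 9.15
tcp_pos: [0.6377, -0.0025, 0.0559]
ee_rot: [-179.9, 0.1, -179.2]
wrist_force: [0.5, -0.4, -0.6]
gripper_width: 0.653
```

```bash
python3 - <<'E'
from h import *
go([.662,0,.03],180.5)
f=env.grab_frame("wrist");np.savez("w4.npz",**{k:np.array(v) for k,v in f.items()})
cv2.imwrite("pics/w4.png",cv2.resize(f["frame"][180:300,100:400],None,fx=2.6,fy=4,interpolation=cv2.INTER_CUBIC))
E
```

```text
shift [-0.0243  0.0022  0.0259] turn [-0.13  0.06  0.33] F [ 0.5  -0.45 -0.6 ] t 9.15
```

View pics/w4.png

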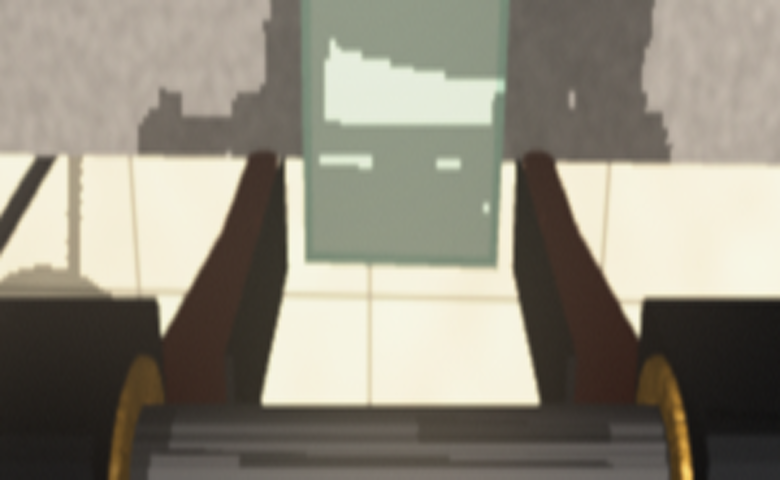

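```bash
python3 - <<'E'
from h import *
f=dict(np.load("w4.npz"));s=env.state();Rt=rot(s["ee_rot"]).T
for n,u,v,z in(("fl",307,262,.0043),("fr",497,266,.0043),("l0",301,4,.0043),("r0",507,4,.0043),("edgeL",180,155,.0023),("edgeR",620,161,.0023)):
    p=ray(f,100+u/2.6,180+v/4,z);print(n,p,Rt@(p-s["tcp_pos"]))
E
```

```text
fl [ 0.67286518 -0.03261484  0.0043    ] [-0.03480068 -0.03051565  0.05149441]
fr [0.67280399 0.03224792 0.0043    ] [-0.03567534  0.03434109  0.05135384]
l0 [ 0.61385193 -0.03320413  0.0043    ] [ 0.02421491 -0.03025353  0.05145075]
r0 [0.61283996 0.03215831 0.0043    ] [0.02428372 0.03511655 0.05130837]
edgeL [ 0.64883396 -0.07477652  0.0023    ] [-0.01016221 -0.0723218   0.05356745]
edgeR [0.64790575 0.07228775 0.0023    ] [-0.01135593  0.0747402   0.05324813]
```

play_rows(plan=[[[-0.0245, 0.002, 0, -0.1, 0, 0.8, 100], [-0.0245, 0.002, 0, -0.1, 0, 0.8, 100], [-0.0245, 0.002, 0, -0.1, 0, 0.8, 100], [-0.0245, 0.002, 0, -0.1, 0, 0.8, 100]]])

```text
t: 9.6
tcp_pos: [0.6607, -0.0001, 0.055]
ee_rot: [-180.0, -0.1, -180.0]
wrist_force: [0.2, -0.5, 0.2]
gripper_width: 0.996
```

play_rows(plan=[[[0, 0, 0.02, 0, 0, 0, 100], [0, 0, 0.04, 0, 0, 0, 100], [0, 0, 0.06, 0, 0, 0, 100], [0, 0, 0.0695, 0, 0, 0, 100], [0, 0, 0.0695, 0, 0, 0, 100]]])

```text
t: 10.1
tcp_pos: [0.662, -0.0003, -0.0148]
ee_rot: [-180.0, 0.1, -179.9]
wrist_force: [4.2, 0.0, -2.1]
gripper_width: 0.997
```

```bash
python3 -c "
from h import *
go([.662,0,-.014],180)"
```

```text
shift [-0.      0.0003 -0.0008] turn [-0.04  0.11  0.07] F [ 4.19  0.   -2.13] t 10.1
```

play_rows(plan=[[[-0.0005, 0, -0.0005, 0, 0, 0, 100], [-0.0005, 0, -0.0005, 0, 0, 0, 100]]])

```text
t: 10.3
tcp_pos: [0.662, -0.0004, -0.0143]
ee_rot: [-180.0, 0.1, -179.9]
wrist_force: [1.0, 1.5, -0.8]
gripper_width: 1.001
```

play_rows(plan=[[[0, 0, 0, 0, 0, 0, 82], [0, 0, 0, 0, 0, 0, 78], [0, 0, 0, 0, 0, 0, 74], [0, 0, 0, 0, 0, 0, 70], [0, 0, 0, 0, 0, 0, 65]]], squeeze=10)

```text
t: 10.8
tcp_pos: [0.662, -0.0004, -0.0142]
ee_rot: [-180.0, 0.1, -179.9]
wrist_force: [1.0, -0.3, 0.2]
gripper_width: 0.748
```

play_rows(plan=[[[0, 0, 0, 0, 0, 0, 65], [0, 0, 0, 0, 0, 0, 65], [0, 0, 0, 0, 0, 0, 65], [0, 0, 0, 0, 0, 0, 65]]], squeeze=15)

```text
t: 11.2
tcp_pos: [0.6619, -0.0004, -0.0142]
ee_rot: [-180.0, 0.1, -179.9]
wrist_force: [1.3, -0.8, -0.3]
gripper_width: 0.748
```

play_rows(plan=[[[0, 0, -0.002, 0, 0, 0, 60], [0, 0, -0.006, 0, 0, 0, 60], [0, 0, -0.012, 0, 0, 0, 60], [0, 0, -0.02, 0, 0, 0, 60], [0, 0, -0.03, 0, 0, 0, 60]]])

```text
t: 11.7
tcp_pos: [0.6608, -0.0002, 0.0163]
ee_rot: [-180.0, -0.0, -179.9]
wrist_force: [-0.3, 0.1, 0.2]
gripper_width: 0.745
```

play_rows(plan=[[[0, 0, -0.015, 0, 0, 0, 60], [0, 0, -0.035, 0, 0, 0, 60], [0, 0, -0.055, 0, 0, 0, 60], [0, 0, -0.075, 0, 0, 0, 60], [0, 0, -0.09, 0, 0, 0, 60]]])

```text
t: 12.2
tcp_pos: [0.6611, -0.0002, 0.1088]
ee_rot: [-180.0, 0.0, -179.9]
wrist_force: [-0.2, 0.0, 0.1]
gripper_width: 0.741
```

play_rows(plan=[[[0, 0, -0.015, 0, 0, 0, 60], [0, 0, -0.025, 0, 0, 0, 60], [0, 0, -0.03, 0, 0, 0, 60], [0, 0, -0.03, 0, 0, 0, 60]]])

```text
t: 12.6
tcp_pos: [0.6612, -0.0002, 0.1395]
ee_rot: [-180.0, 0.1, -179.9]
wrist_force: [0.5, -0.8, 0.4]
gripper_width: 0.745
```

```bash
python3 - <<'E'
from h import *
go([.503,-.317,.135],180)
f=env.grab_frame("wrist");np.savez("w5.npz",**{k:np.array(v) for k,v in f.items()})
cv2.imwrite("pics/w5.png",cv2.resize(f["frame"][120:300,100:400],None,fx=2.6,fy=3,interpolation=cv2.INTER_CUBIC))
g=env.grab_frame("scene");np.savez("s5.npz",**{k:np.array(v) for k,v in g.items()})
E
```

```text
shift [ 0.1586 -0.3166  0.0045] turn [-0.04  0.09  0.07] F [ 0.49 -0.76  0.42] t 12.6
```

View pics/w5.png

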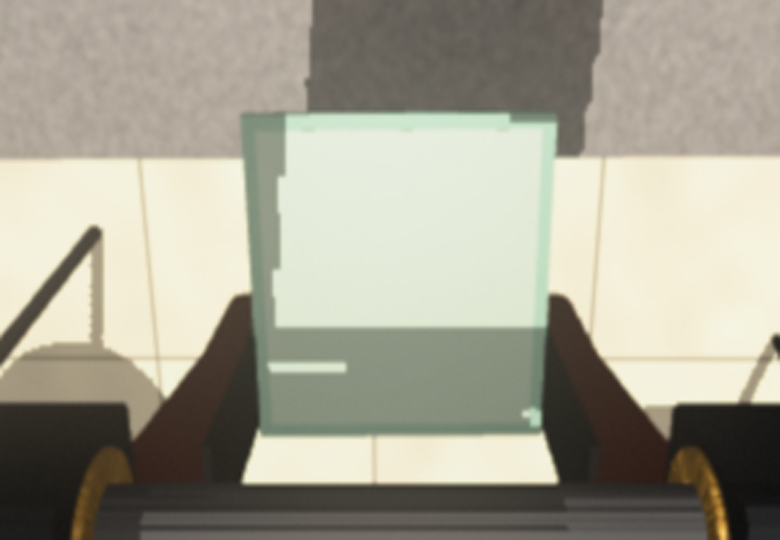

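```bash
cat > pl.py <<'E'
from h import *
def plate(f,c):
    h=.033;obj=np.array([[-h,-h,0],[-h,h,0],[h,-h,0],[h,h,0]])
    _,r,t=cv2.solvePnP(obj,np.array(c,float),np.array(f["mtx"]),None)
    A=rot(f["attitude"]);M=A@cv2.Rodrigues(r)[0];p=A@t.ravel()+f["xyz"]
    s=env.state();Rt=rot(s["ee_rot"])
    print("plate",p,"normal tilt xy deg",np.degrees(M[:2,2]),"yaw",np.degrees(np.arctan2(M[1,0],M[0,0])),"in tool",Rt.T@(p-s["tcp_pos"]),"tcp",s["tcp_pos"])
E
python3 - <<'E'
from pl import *
f=dict(np.load("w5.npz"))
c=[(100+u/2.6,120+v/3) for u,v in((242,116),(556,116),(261,433),(542,433))]
plate(f,c)
P=pts(f)
a=P[120+50:120+135:12,100+115:100+200:12,:].reshape(-1,3);print(np.round(a[::3],4))
A=np.c_[a[:,:2]-a[:,:2].mean(0),np.ones(len(a))];co=np.linalg.lstsq(A,a[:,2],rcond=None)[0];print("slopes deg",np.degrees(co[:2]),co[2],np.std(A@co-a[:,2]))
E
```

```text
plate [0.63961677 0.00084794 0.15665765] normal tilt xy deg [ 0.64883514 -0.76753358] yaw 0.5093399170962858 in tool [ 0.020894    0.00097961 -0.01847457] tcp [ 6.60502057e-01 -1.15553143e-04  1.38172383e-01]
[[ 0.6126 -0.0203  0.1592]
 [ 0.6128 -0.0007  0.158 ]
 [ 0.6126  0.0189  0.1588]
 [ 0.6193 -0.0139  0.1592]
 [ 0.6196  0.0059  0.158 ]
 [ 0.6194  0.0258  0.1588]
 [ 0.6265 -0.0075  0.1583]
 [ 0.6264  0.0127  0.1584]
 [ 0.6335 -0.0212  0.1587]
 [ 0.6336 -0.0007  0.1584]
 [ 0.6333  0.0196  0.1591]
 [ 0.6412 -0.0146  0.1579]
 [ 0.6408  0.0062  0.1586]
 [ 0.6412  0.027   0.1576]
 [ 0.6481 -0.0077  0.1591]
 [ 0.6482  0.0132  0.1588]
 [ 0.6568 -0.0223  0.1573]
 [ 0.6563 -0.0008  0.1581]
 [ 0.6561  0.0205  0.1585]
 [ 0.6647 -0.0153  0.1575]
 [ 0.6639  0.0064  0.1587]
 [ 0.6638  0.028   0.1589]]
slopes deg [-0.23456205  0.17704241] 0.15830773673686746 0.0005297543035466063
```

play_rows(plan=[[[0.004, -0.015, 0, 0, 0, 0, 60], [0.011, -0.045, 0, 0, 0, 0, 60], [0.019, -0.08, 0, 0, 0, 0, 60], [0.027, -0.115, 0, 0, 0, 0, 60], [0.035, -0.15, 0, 0, 0, 0, 60]]])

```text
t: 13.2
tcp_pos: [0.6242, -0.1522, 0.1374]
ee_rot: [-180.0, -0.1, -179.9]
wrist_force: [-0.4, -0.2, -0.4]
gripper_width: 0.746
```

play_rows(plan=[[[0.008, -0.035, 0, 0, 0, 0, 60], [0.016, -0.07, 0, 0, 0, 0, 60], [0.024, -0.105, 0, 0, 0, 0, 60], [0.031, -0.135, 0, 0, 0, 0, 60], [0.035, -0.155, 0, 0, 0, 0, 60]]])

```text
t: 13.7
tcp_pos: [0.5876, -0.3101, 0.1366]
ee_rot: [-180.0, -0.2, 180.0]
wrist_force: [-0.1, -0.3, -0.1]
gripper_width: 0.748
```

play_rows(plan=[[[0.002, -0.01, 0, 0, 0, 0, 60], [0.002, -0.01, 0, 0, 0, 0, 60], [0.002, -0.01, 0, 0, 0, 0, 60]]])

```text
t: 14.0
tcp_pos: [0.5855, -0.3192, 0.1362]
ee_rot: [180.0, -0.3, 180.0]
wrist_force: [0.2, 0.8, 0.4]
gripper_width: 0.741
```

```bash
python3 - <<'E'
from h import *
go([.503,-.317,.135],180)
f=env.grab_frame("wrist");np.savez("w6.npz",**{k:np.array(v) for k,v in f.items()})
cv2.imwrite("pics/w6.png",cv2.resize(f["frame"],(800,600),interpolation=cv2.INTER_CUBIC))
E
```

```text
shift [0.0825 0.0021 0.0016] turn [ 0.05 -0.25 -0.03] F [0.18 0.85 0.35] t 14.0
```

View pics/w6.png

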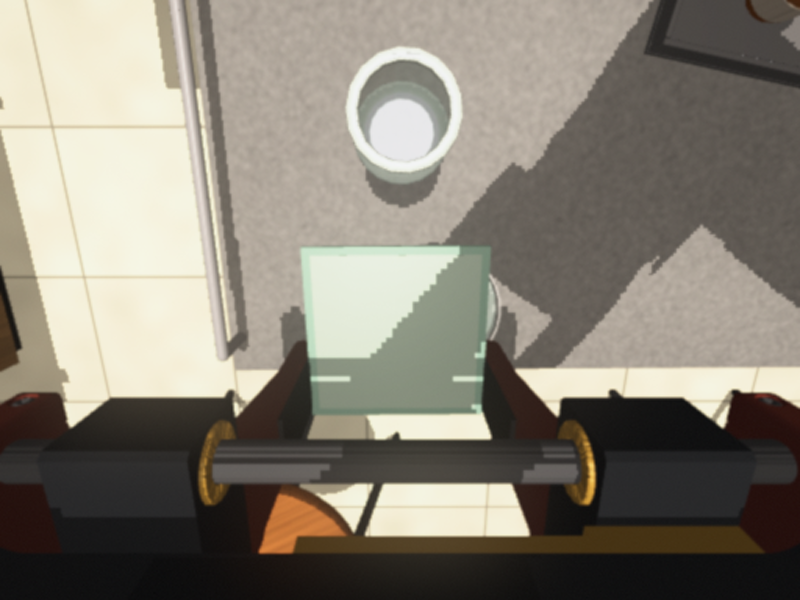

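```bash
python3 - <<'E'
from pl import *
f=dict(np.load("w6.npz"));s=1/1.5625
q=np.array([ray(f,u*s,v*s,.1023) for u,v in((347,112),(462,112),(404,46),(404,174))]);print(q)
st=env.state();Rt=rot(st["ee_rot"])
r=np.array([(q[2,0]+q[3,0])/2,(q[0,1]+q[1,1])/2,.1023]);print("rim",r,"tool",Rt.T@(r-st["tcp_pos"]))
plate(f,[(u*s,v*s) for u,v in((302,248),(490,248),(313,415),(483,414))])
P=pts(f);a=P[165:255:8,205:300:8].reshape(-1,3);A=np.c_[a[:,:2]-a[:,:2].mean(0),np.ones(len(a))];co=np.linalg.lstsq(A,a[:,2],rcond=None)[0];print("plate slopes",np.degrees(co[:2]),co[2],np.std(A@co-a[:,2]))
d=P[20:120,215:300];m=np.abs(d[...,2]-.1023)<.006;print("rim z",np.median(d[m][:,2]),d[m].mean(0),m.sum())
E
```

```text
[[ 0.48004573 -0.33957162  0.1023    ]
 [ 0.48004586 -0.28960927  0.1023    ]
 [ 0.45460621 -0.3149395   0.1023    ]
 [ 0.50587608 -0.31467907  0.1023    ]]
rim [ 0.48024114 -0.31459045  0.1023    ] tool [0.10533295 0.00418169 0.03452217]
plate [ 0.5640663  -0.31802038  0.15370869] normal tilt xy deg [-0.30035884 -0.50191178] yaw 0.4943921036476917 in tool [ 0.02172685  0.00077167 -0.01724331] tcp [ 0.58572014 -0.31877461  0.13637302]
plate slopes [-0.25816403  0.3002687 ] 0.15509198876939456 0.0005484740052316108
rim z 0.10214724955148229 [ 0.47855949 -0.31504598  0.10208017] 1832
```

play_rows(plan=[[[0.012, 0.001, 0, 0, -0.1, 0, 60], [0.035, 0.002, 0, 0, -0.25, 0, 60], [0.06, 0.0034, 0, 0, -0.25, 0, 60], [0.078, 0.0034, 0, 0, -0.25, 0, 60], [0.084, 0.0034, 0, 0, -0.25, 0, 60]]])

```text
t: 14.55
tcp_pos: [0.4994, -0.3136, 0.1367]
ee_rot: [179.9, -0.1, -179.9]
wrist_force: [0.0, -0.1, -0.1]
gripper_width: 0.745
```

play_rows(plan=[[[0, 0, 0, 0, 0, 0, 60], [0, 0, 0, 0, 0, 0, 60]]])

```text
t: 14.75
tcp_pos: [0.4999, -0.3132, 0.137]
ee_rot: [179.9, -0.1, -179.9]
wrist_force: [0.1, 0.1, -0.3]
gripper_width: 0.741
```

```bash
python3 -c "
from h import *
go([.4802+.0217,-.3145-.0008,.0958],180)"
```

```text
shift [-0.0021 -0.0022  0.0412] turn [ 0.1  -0.05  0.07] F [ 0.06  0.07 -0.32] t 14.75
```

play_rows(plan=[[[-0.002, -0.002, 0.008, 0.1, 0, 0, 60], [-0.002, -0.002, 0.02, 0.1, 0, 0, 60], [-0.002, -0.002, 0.032, 0.1, 0, 0, 60], [-0.002, -0.002, 0.042, 0.1, 0, 0, 60], [-0.002, -0.002, 0.044, 0.1, 0, 0, 60]]])

```text
t: 15.25
tcp_pos: [0.5007, -0.3142, 0.0907]
ee_rot: [179.9, -0.2, -179.9]
wrist_force: [0.2, -0.2, -0.3]
gripper_width: 0.743
```

play_rows(plan=[[[0, 0, 0, 0, 0, 0, 60], [0, 0, 0, 0, 0, 0, 60]]])

```text
t: 15.45
tcp_pos: [0.5006, -0.3141, 0.0905]
ee_rot: [179.8, -0.2, -179.9]
wrist_force: [0.2, -0.0, -0.1]
gripper_width: 0.743
```

```bash
python3 - <<'E'
from h import *
go([.4802+.0217,-.3145-.0008,.0858],180)
f=env.grab_frame("wrist");np.savez("w7.npz",**{k:np.array(v) for k,v in f.items()})
cv2.imwrite("pics/w7.png",cv2.resize(f["frame"][100:300,100:400],None,fx=2.6,fy=2.6,interpolation=cv2.INTER_CUBIC))
E
```

```text
shift [-0.0013 -0.0012  0.0047] turn [ 0.16 -0.24  0.08] F [ 0.23 -0.05 -0.12] t 15.45
```

View pics/w7.png

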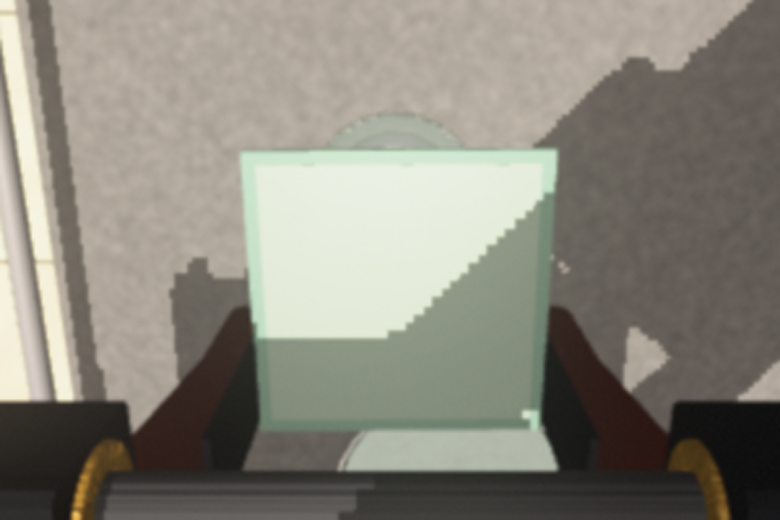

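play_rows(plan=[[[-0.001, -0.001, 0.001, 0.15, -0.2, 0, 60], [-0.001, -0.001, 0.002, 0.15, -0.2, 0, 60], [-0.001, -0.001, 0.003, 0.15, -0.2, 0, 60], [-0.001, -0.001, 0.003, 0.15, -0.2, 0, 60]]])

```text
t: 15.9
tcp_pos: [0.5018, -0.3153, 0.0879]
ee_rot: [-180.0, -0.0, -179.9]
wrist_force: [0.0, -0.6, 0.2]
gripper_width: 0.745
```

play_rows(plan=[[[0, 0, 0.0003, 0, 0, 0, 60], [0, 0, 0.0006, 0, 0, 0, 60], [0, 0, 0.0006, 0, 0, 0, 60]]])

```text
t: 16.2
tcp_pos: [0.5018, -0.3152, 0.0872]
ee_rot: [-180.0, -0.0, -179.9]
wrist_force: [0.1, -0.2, -1.0]
gripper_width: 0.745
```

play_rows(plan=[[[0, 0, 0.0003, 0, 0, 0, 60], [0, 0, 0.0004, 0, 0, 0, 60], [0, 0, 0.0004, 0, 0, 0, 60]]])

```text
t: 16.5
tcp_pos: [0.5018, -0.3152, 0.0868]
ee_rot: [-180.0, -0.0, -179.9]
wrist_force: [-0.4, 0.7, -0.1]
gripper_width: 0.747
```

play_rows(plan=[[[0, 0, 0.0004, 0, 0, 0, 60], [0, 0, 0.0004, 0, 0, 0, 60], [0, 0, 0.0004, 0, 0, 0, 60]]])

```text
t: 16.8
tcp_pos: [0.5017, -0.3152, 0.0864]
ee_rot: [-180.0, -0.0, -179.9]
wrist_force: [-0.7, -0.2, 0.3]
gripper_width: 0.745
```

play_rows(plan=[[[0, 0, 0.0003, 0, 0, 0, 60], [0, 0, 0.0003, 0, 0, 0, 60], [0, 0, 0.0003, 0, 0, 0, 60]]])

```text
t: 17.1
tcp_pos: [0.5017, -0.3152, 0.0861]
ee_rot: [-180.0, -0.0, -179.9]
wrist_force: [-0.2, -0.2, -0.6]
gripper_width: 0.746
```

play_rows(plan=[[[0, 0, 0.0002, 0, 0, 0, 60], [0, 0, 0.0002, 0, 0, 0, 60], [0, 0, 0.0002, 0, 0, 0, 60]]])

```text
t: 17.4
tcp_pos: [0.5017, -0.3152, 0.0858]
ee_rot: [-180.0, -0.0, -179.9]
wrist_force: [0.1, -0.2, 0.0]
gripper_width: 0.743
```

play_rows(plan=[[[0, 0, 0.0003, 0, 0, 0, 60], [0, 0, 0.0003, 0, 0, 0, 60], [0, 0, 0.0003, 0, 0, 0, 60]]])

```text
t: 17.7
tcp_pos: [0.5018, -0.3152, 0.0857]
ee_rot: [-180.0, -0.0, -179.9]
wrist_force: [-0.3, 0.2, 1.3]
gripper_width: 0.746
```

play_rows(plan=[[[0, 0, 0.0002, 0, 0, 0, 60], [0, 0, 0.0002, 0, 0, 0, 60], [0, 0, 0.0002, 0, 0, 0, 60]]])

```text
t: 18.0
tcp_pos: [0.5018, -0.3153, 0.0857]
ee_rot: [-180.0, 0.0, -179.9]
wrist_force: [0.7, 0.7, 3.1]
gripper_width: 0.745
```

play_rows(plan=[[[0, 0, 0, 0, 0, 0, 60], [0, 0, 0, 0, 0, 0, 74], [0, 0, 0, 0, 0, 0, 77], [0, 0, 0, 0, 0, 0, 80], [0, 0, 0, 0, 0, 0, 84]]], squeeze=4)

```text
t: 18.5
tcp_pos: [0.5017, -0.3152, 0.0855]
ee_rot: [-180.0, -0.0, -179.9]
wrist_force: [0.2, 0.2, 0.3]
gripper_width: 0.832
```

play_rows(plan=[[[0, 0, 0, 0, 0, 0, 96], [0, 0, 0, 0, 0, 0, 96], [0, 0, 0, 0, 0, 0, 96], [0, 0, 0, 0, 0, 0, 96]]])

```text
t: 18.9
tcp_pos: [0.5017, -0.3152, 0.0855]
ee_rot: [-180.0, -0.0, -179.9]
wrist_force: [0.2, 0.2, -0.2]
gripper_width: 0.962
```

```bash
python3 - <<'E'
from h import *
go([.4802+.0217,-.3145-.0008,.1258],180)
f=env.grab_frame("wrist");np.savez("w8.npz",**{k:np.array(v) for k,v in f.items()})
cv2.imwrite("pics/w8.png",cv2.resize(f["frame"][100:300,100:400],None,fx=2.6,fy=2.6,interpolation=cv2.INTER_CUBIC))
E
```

```text
shift [-0.0001 -0.0001 -0.0403] turn [-0.02 -0.01  0.07] F [ 0.22  0.23 -0.16] t 18.9
```

View pics/w8.png

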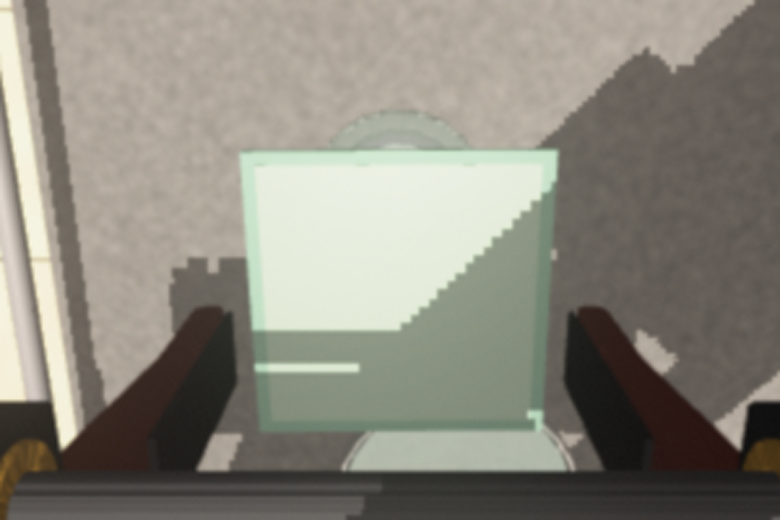

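Released; the plate sits on the rim (corners about (241,151)–(557,151) and (261,431)–(543,429)), with both fingers clear of it on each side. Now I retreat straight up, then move away for a check.

play_rows(plan=[[[0, 0, -0.005, 0, 0, 0, 96], [0, 0, -0.02, 0, 0, 0, 96], [0, 0, -0.045, 0, 0, 0, 96], [0, 0, -0.07, 0, 0, 0, 96], [0, 0, -0.09, 0, 0, 0, 96]]])

```text
t: 19.45
tcp_pos: [0.5021, -0.3154, 0.1773]
ee_rot: [-179.9, 0.0, -179.9]
wrist_force: [-0.5, -0.3, -0.2]
gripper_width: 0.96
```

play_rows(plan=[[[-0.02, 0, -0.02, 0, 0, 0, 96], [-0.05, 0, -0.03, 0, 0, 0, 96], [-0.08, 0, -0.03, 0, 0, 0, 96], [-0.08, 0, -0.03, 0, 0, 0, 96], [-0.08, 0, -0.03, 0, 0, 0, 96]]])

```text
t: 19.95
tcp_pos: [0.5819, -0.315, 0.2072]
ee_rot: [-179.9, 0.0, -179.9]
wrist_force: [0.2, -0.3, -0.1]
gripper_width: 0.959
```

```bash
python3 - <<'E'
from h import *
print(env.state()["tcp_pos"])
f=env.grab_frame("wrist");np.savez("w9.npz",**{k:np.array(v) for k,v in f.items()})
cv2.imwrite("pics/w9.png",cv2.resize(f["frame"],(800,600),interpolation=cv2.INTER_CUBIC))
E
```

```text
[ 0.58193839 -0.31498339  0.20721689]
```

```bash
python3 - <<'E'
from pl import *
f=dict(np.load("w9.npz"));P=pts(f)
m=(np.abs(P[...,2]-.1043)<.006)&(np.abs(P[...,0]-.48)<.06)&(np.abs(P[...,1]+.315)<.06)
a=P[m];print(m.sum(),a.min(0),a.max(0))
c,_=cv2.findContours(m.astype(np.uint8),0,1)[:2];c=max(c,key=cv2.contourArea);r=cv2.minAreaRect(c);print(r)
q=cv2.approxPolyDP(c,8,True)[:,0];print([ray(f,u,v,.1043)[:2] for u,v in q], np.mean([ray(f,u,v,.1043) for u,v in q],0))
A=np.c_[a[:,:2]-a[:,:2].mean(0),np.ones(len(a))];co=np.linalg.lstsq(A,a[:,2],rcond=None)[0];print("slopes",np.degrees(co[:2]),co[2])
E
```

```text
5408 [ 0.44576484 -0.34769738  0.10184462] [ 0.51209612 -0.28144148  0.10742504]
((253.5, 84.0), (76.0, 73.0), 90.0)
[array([ 0.4461375 , -0.28195731]), array([ 0.44709974, -0.34717087]), array([ 0.51208053, -0.34659382]), array([ 0.51190829, -0.28215988])] [ 0.47930652 -0.31447047  0.1043    ]
slopes [-0.01280082 -0.04976331] 0.1046093888244979
```

```bash
python3 -c "
from h import *
print(env.close_job())"
```

```text
the job is handed in; nothing more can be done
None
```

The gas jar is covered: the plate lies flat on its rim, released, and the job is handed in at about 20 s of the 72 s allowed.

**What I did:**
- I pressed the plate with 4–8 N and slid it out about 24 mm over the open edge, turning it square to the edge on the way.
- I pinched it by its two sides with 15 N and lifted it.
- I lowered it onto the rim until the wrist force read about 3 N, opened the fingers and withdrew.

**Last checks, from wrist-camera depth:**
- The plate's centre is at (0.479, −0.314). I had measured the mouth's centre at (0.480, −0.3146) before placing, so they agree to about 1 mm, with calibration good to about 2 mm.
- The plate's tilt is under 0.1°, and its top is at a height of 0.1046 m against about 0.104 m expected.
- The arm is clear of everything.

**Not confirmed or in disagreement:**
- I could not view the final picture because the 12-picture limit was reached, so the end check is by numbers only.
- I did not separately re-measure the jar or the bystanders after placing. No force reading suggested that anything else was touched.
- The first plate positions from the top and wrist cameras differed by about 5 mm sideways. I split the difference for pressing and used close wrist views from then on.

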